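Stand the round file in its bench stand

TASK

Put the orange-handled round file away: take it from the sloping green cradle and stand it upright, blade down, in the empty file stand, threading the blade through the eye of the guide plate and into the black foot below. Lower it in by hand without dropping or forcing it, and press it fully home, so that the stiff red follower in the foot is pushed right down, then let go. Leave the blue-handled needle file, the tin and the wooden block as they are.

Things in the scene. Friction and masses are not known exactly. Their poses are not given: they have to be found in the camera images.
- file: Round file, 210 mm long, 0.12 kg: steel blade (diameter 10, length 120, last 6 mm narrowing to 8), orange handle (diameter 24, length 90, narrower over its first 12). Origin at the tip's centre; z runs from tip to handle. Starts in the cradle, rising 40 degrees from horizontal, tip low, handle up and away from the robot. Balances about 124 mm from the tip.
- file_tip (a point): Centre of the file's blunt tip face.
- file_grip (a point): Point on the file's axis 147 mm from the tip, on the handle, clear of the cradle on all sides: a good place to grip. 63 mm of handle lie beyond it.
- cradle: Green cradle fixed to the bench: base 240 x 80 x 8, V saddles under the blade (30 mm from the tip) and the handle's end (194 mm from the tip, about 135 high), and a toe stop. They support from below only: the file lifts straight out. Origin: centre of the underside; x along the file, tip to handle, seen from above. The tip lies at x -80, z 24.
- stand: Empty file stand, fixed. Base 80 (x) x 90 (y) x 8; black foot block 40 x 40, top 40 above the bench, with an upright hole of diameter 13; aluminium guide plate 56 (x) x 76 (y) x 8, top 92 above the bench, on two pillars at y +-31, with a chamfered eye of diameter 12.5 right above the foot's hole. Origin: centre of the underside, z up.
- stand_eye (a point): Centre of the guide plate's eye, at the plate's top face (92 mm above the bench).
- stand_foot (a point): Point on the hole's axis, 14 mm above the bench, where the file's tip stands when it is fully home.
- follower (a joint): Red follower sliding in the foot's hole, with a red collar round the foot that shows its height. 0: up (its top 24 mm above the bench); 0.010 m: right down (14 mm above the bench). It is stiff: pressing it down takes about 6 N along the whole travel, and it stays where it is left. It starts between 0 and 0.003.
- stand2: A second, identical stand, already occupied by the blue-handled needle file. Origin at the centre of the underside.
- needle_file: Bystander: blue-handled needle file, 150 mm long, standing loose in the second stand, its top 164 mm above the bench. Origin at its tip, z up along the file. Leave it.
- compound_tin: Bystander: loose tin of polishing compound, diameter 64, height 60. Origin at the centre of its underside. Leave it.
- wood_block: Bystander: loose dark wooden block 50 x 110 x 35 high. Origin at the centre of its underside. Leave it.

How it is judged:
On the way, in this order (a step that is already met when the one before it is completed fails the run):
1. the blade is threaded through the eye of the guide plate while the gripper holds the file (z of file_tip in the frame of stand below 0.08 m and horizontal distance between file_tip and stand_foot below 0.01 m and angle between file's own z axis and vertical below 0.2 rad and contact force between the fingers and file above 0.5 N), for 0.1 s.
2. the file is pressed home by the gripper, the follower down (distance between file_tip and stand_foot below 0.006 m and value of joint follower above 0.009 m and angle between file's own z axis and vertical below 0.1 rad and contact force between the fingers and file above 0.3 N), for 0.1 s.
At the end, for the whole second after the job is handed in: The file stands at rest in the empty stand, within 0.1 rad of upright, its tip within 6 mm of the fully-home point in the foot, and the follower is pushed down by more than 9 of its 10 mm (distance between file_tip and stand_foot below 0.006 m and value of joint follower above 0.009 m and angle between file's own z axis and vertical below 0.1 rad and linear speed of file below 0.02 m/s); the robot touches nothing.
It fails at once if the file is dropped into the stand (faster than 0.45 m/s inside the guide) (z of file_tip in the frame of stand between 0 and 0.084 m and horizontal distance between file_tip and stand_foot below 0.02 m and linear speed of file above 0.45 m/s).
It fails at once if the file is forced against the stand with more than 45 N (contact force between file and stand above 45 N).
It fails at once if the needle file is moved by more than 25 mm or tipped (distance of needle_file from where it was at the start of the episode above 0.025 m or angle between needle_file's own z axis and vertical above 0.3 rad).
It fails at once if the tin is moved by more than 25 mm or tipped (distance of compound_tin from where it was at the start of the episode above 0.025 m or angle between compound_tin's own z axis and vertical above 0.3 rad).
It fails at once if the wooden block is moved by more than 25 mm or tipped (distance of wood_block from where it was at the start of the episode above 0.025 m or angle between wood_block's own z axis and vertical above 0.3 rad).
It also fails if it takes over 50 s, if anything falls off the work surface, if the arm or the gripper's body presses on something with over 40 N, if the wrist force passes 120 N, or if a joint passes its speed limit or range.

ROBOT

A 6-joint arm with a two-finger parallel gripper is mounted at the origin on the work surface. World frame = base frame: x ahead of the robot, y to its left, z up, the work surface at z = 0. Lengths are in m, angles in rad, forces in N, time in s.
With the tool pointing down it reaches from about 0.375 to 0.9 m from the base axis. Payload 3.1 kg.
Tool frame: the origin (TCP) lies midway between the tips of the shut fingers; the grasp point (between the pads) lies 19 mm behind it (manip.pinch_z is the distance from the TCP to the grasp point, in m); z points along the fingers, y is the line along which they close (so a half turn about z gives the same grasp; the last joint's range is limited). The gripper opens to 85 mm and grips with 20 to 120 N. Pads are 22 mm wide; open, the fingers measure 114 mm over their backs; the gripper's body (76 mm by 85 mm) begins 54 mm behind the grasp point. The pads swing forward as they close: fully open they stand 13 mm farther back than shut.
Start: joints at [-1.288, 0.527, 1.433, -0, 1.181, -0.178], TCP at [0.278, -0.559, 0.231] pointing down, gripper open.
Joint ranges: [-3.08, 3.08], [-0.75, 2.2], [0.22, 2.44], [-1.43, 4.57], [0, 2.65], [-2.85, 2.85]. Speed limits (rad/s): [2.79, 2.79, 3.14, 3.14, 3.14, 3.14].

INTERFACE

Orientations are given as a unit quaternion [x, y, z, w].
In Python, from station import manip, viewer, ticket gives the robot as it stands.
- The arm moves only by the shell command python3 -m creep 'ROWS' [FORCE]. ROWS is JSON, a list of rows, each an object with "slide": the shift along the tool's x, y, z in cm, a list of three; "angular": the turn, a rotation vector about the tool's x, y, z in rad, a list of three; "claw": the opening, from -1 (shut) to 1 (fully open). A call has 1 to 10 rows; each row shifts and turns the commanded pose from where the row before left it, along the tool's axes as they then stand; what a row does not reach is not made up. A row lasts 1/12 s, in which the tool goes at most 41.7 mm and 7.16 degrees, less where a joint would pass 70% of its speed; a pose out of reach is approached as far as the arm can. A call with a gripper value outside its range is refused whole. The fingers move at their own pace and stop on an object; FORCE is the grip in N (left out, the last holds). Time passes only in rows, so rows that do not move let the fingers close. It gives the time, the measured TCP pose, the force, the opening and the grip force at its end, in the units of the state.
- manip.sense(): the state, without advancing time (a new reading comes with each control period).
- viewer.snapshot(name): name is "scene" or "top" or "wrist"; returns the picture (420x560x3 uint8, blue, green, red); there is no depth.
- viewer.calibration(name): a dict with "fov_y" (degrees; the focal length in pixels is half the picture's height over the tangent of half this angle, whatever the lens; pixels are square), "cx", "cy" (the principal point, pixels), "k1" (the pictures are not rectified: a ray, as slopes to the right and down, at radius r is drawn at 1 + k1 r^2 times it, then the intrinsics apply), "T" (4x4, takes a point from camera to world coordinates); the wrist camera has in their place "tool_from_camera" (4x4, takes a point from camera to tool coordinates, whose origin is the TCP and whose axes are the flange's). Camera axes: x right, y up, looking along -z (the intrinsics and any distortion apply to the point x, -y, -z); pixel columns grow to the right and rows downward; lengths in m; the calibration is good to about 2 mm. A picture is of the moment at which its call begins: read the wrist's pose just before it. calibration takes no time and is no camera call.
- ticket.sign_off(): hands the job in; it is judged then, once.
The state is a dict: "t": time; "q": joint angles; "qd": joint speeds; "tau": joint torques, N m; "tcp_pos": TCP position; "tool_rot": TCP orientation; "force": force on the tool from outside, world axes, zero at the start; "ft_torque": the same for the moment, N m; "finger_gap": opening from 0.0 (shut) to 1.0 (fully open); "gripper_force": force on a finger pad.
Only numpy, scipy, OpenCV 4.12 (cv2) and the standard library are available. Lean on these libraries where they do the work, as an engineer would, in place of code of your own. Each camera call takes 0.05 s, during which the arm holds its last target. There are 200 camera calls.

## Working session

There is one attempt and no reset: what is moved stays moved. The work goes in short steps, Python scripts to look and compute and a shell command to move; the robot and the scene stay as the last step left them, time stands still between calls to the robot, and variables do not carry over. Pictures are saved under pics/ and viewed, at most 10 in all, crops included, and the job is handed in when it is done.

```bash
mkdir -p pics; ls; python3 - <<'E'
from station import manip, viewer
import cv2,numpy as np
np.set_printoptions(precision=4,suppress=True)
print(manip.sense(), manip.pinch_z)
for n in ("scene","top","wrist"):
    c=viewer.calibration(n); print(n,{k:(np.array(v) if 'T'==k or 'tool' in k else v) for k,v in c.items()})
    cv2.imwrite(f"pics/{n}0.png",viewer.snapshot(n))
E
```

```text
pics
{'t': 0.0, 'q': array([-1.2875,  0.5285,  1.4339,  0.    ,  1.1814, -0.1785]), 'qd': array([ 0.0012,  0.0004,  0.0009, -0.0012, -0.0014,  0.0005]), 'tau': array([ -0.0019, -44.2355, -17.803 ,  -0.0004,   0.0084,   0.    ]), 'tcp_pos': array([ 0.2783, -0.5588,  0.2303]), 'tool_rot': array([ 0.9735,  0.2288, -0.0001, -0.0011]), 'force': array([ 0.1025, -0.8886, -0.8276]), 'ft_torque': array([-0.0137, -0.0009,  0.0548]), 'gripper_force': 0.0, 'finger_gap': 1.0013317535296251} 0.0187
scene {'fov_y': 54.07143202204953, 'cx': 275.42940071901336, 'cy': 204.93547092089892, 'k1': -0.09959670601678135, 'T': array([[-0.1566, -0.5768,  0.8017,  1.2555],
       [ 0.9874, -0.0732,  0.1402,  0.1161],
       [-0.0222,  0.8136,  0.581 ,  0.5419],
       [ 0.    ,  0.    ,  0.    ,  1.    ]])}
top {'fov_y': 50.00647062606563, 'cx': 276.1123685255909, 'cy': 208.43852599479564, 'k1': -0.10948757727179804, 'T': array([[ 0.1279,  0.9694, -0.2097,  0.4039],
       [-0.9918,  0.1256, -0.0243,  0.0018],
       [ 0.0028,  0.2111,  0.9775,  1.0672],
       [ 0.    ,  0.    ,  0.    ,  1.    ]])}
wrist {'fov_y': 64.43875808840238, 'cx': 282.06739370647625, 'cy': 206.58879210946552, 'k1': -0.05536418847517005, 'tool_from_camera': array([[-0.0005,  0.9612,  0.2758,  0.0695],
       [ 1.    ,  0.0007, -0.0007, -0.0008],
       [-0.0009,  0.2758, -0.9612, -0.1422],
       [ 0.    ,  0.    ,  0.    ,  1.    ]])}
```

View pics/scene0.png

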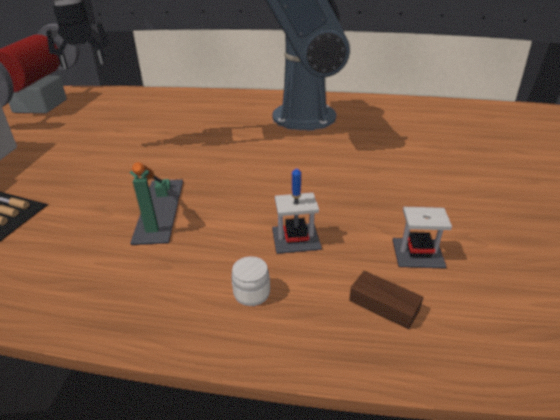

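View pics/top0.png

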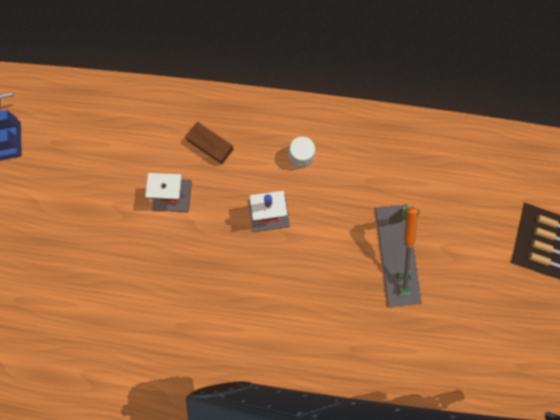

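```bash
cat > h.py <<'E'
import numpy as np,cv2
from station import manip,viewer
from scipy.spatial.transform import Rotation as R
from scipy.optimize import least_squares
np.set_printoptions(precision=4,suppress=True)
def cam(n,s=None):
    c=viewer.calibration(n)
    if 'T' in c: T=np.array(c['T'])
    else:
        s=s or manip.sense(); W=np.eye(4); W[:3,:3]=R.from_quat(s['tool_rot']).as_matrix(); W[:3,3]=s['tcp_pos']
        T=W@np.array(c['tool_from_camera'])
    f=210/np.tan(np.radians(c['fov_y']/2)); return dict(T=T,f=f,cx=c['cx'],cy=c['cy'],k=c['k1'])
def K(c): return np.array([[c['f'],0,c['cx']],[0,c['f'],c['cy']],[0,0,1.]])
D=lambda c:np.array([c['k'],0,0,0.])
def proj(c,P):
    T=c['T']; p=(np.atleast_2d(P)-T[:3,3])@T[:3,:3]*[1,-1,-1]
    return cv2.projectPoints(p.reshape(-1,1,3),np.zeros(3),np.zeros(3),K(c),D(c))[0].reshape(-1,2)
def atz(c,uv,z):
    n=cv2.undistortPoints(np.array(uv,float).reshape(-1,1,2),K(c),D(c)).reshape(-1,2)
    d=np.c_[n[:,0],-n[:,1],-np.ones(len(n))]@c['T'][:3,:3].T; o=c['T'][:3,3]
    return o+d*((z-o[2])/d[:,2])[:,None]
def mask(im,lo,hi,roi):
    m=cv2.inRange(cv2.cvtColor(im,cv2.COLOR_BGR2HSV),lo,hi); z=np.zeros_like(m); x0,y0,x1,y1=roi; z[y0:y1,x0:x1]=m[y0:y1,x0:x1]; return z
E
python3 - <<'E'
from h import *
t=cv2.imread('pics/top0.png'); c=cam('top'); hs=cv2.cvtColor(t,cv2.COLOR_BGR2HSV)
print(hs[225,410],hs[225,440],hs[186,175],hs[186,164])
m=mask(t,(3,225,120),(15,255,255),(395,195,430,255)); m=cv2.morphologyEx(m,cv2.MORPH_OPEN,np.ones((3,3)))
ys,xs=np.nonzero(m); print(len(xs),xs.mean(),ys.mean(),ys.min(),ys.max(),cv2.minAreaRect(np.c_[xs,ys].astype(np.float32)))
# eye
print('eye',atz(c,[[164,186]],.092),'eye2',atz(c,[[268,200]],.164),'plate corners',atz(c,[[148,175],[181,175],[180,198],[146,198]],.092))
print('cradle corners',atz(c,[[376,207],[406,205],[420,303],[388,306]],.008))
print('tin',atz(c,[[302,147]],.06),'block',atz(c,[[197,124],[232,150],[220,162],[187,141]],.035))
s=cam('scene'); print('scene eye',atz(s,[[427,217]],.092))
E
```

```text
[ 12 216 171] [ 13 167 197] [ 30  11 222] [10 66 81]<stdin>:5: RuntimeWarning: Mean of empty slice.
  ret = ret.dtype.type(ret / rcount)
Traceback (most recent call last):
ValueError: zero-size array to reduction operation minimum which has no identity
```

```bash
python3 - <<'E'
from h import *
t=cv2.imread('pics/top0.png'); c=cam('top')
m=mask(t,(3,195,100),(14,255,255),(395,195,430,255)); m=cv2.morphologyEx(m,cv2.MORPH_OPEN,np.ones((3,3)))
ys,xs=np.nonzero(m); print(len(xs),xs.mean(),ys.mean(),ys.min(),ys.max(),cv2.minAreaRect(np.c_[xs,ys].astype(np.float32)))
print('handle end',atz(c,[[413,208]],.159),'neck',atz(c,[[408.5,247]],.101))
print('eye',atz(c,[[164,186]],.092),'eye2',atz(c,[[268,200]],.164),'plate corners',atz(c,[[148,175],[181,175],[180,198],[146,198]],.092))
print('cradle corners',atz(c,[[376,207],[406,205],[420,303],[388,306]],.008))
print('tin',atz(c,[[302,147]],.06),'block',atz(c,[[197,124],[232,150],[220,162],[187,141]],.035))
s=cam('scene'); print('scene eye',atz(s,[[427,217]],.092))
E
```

```text
340 410.93529411764706 225.51470588235293 208 244 ((411.0712585449219, 226.00341796875), (9.655725479125977, 36.33977508544922), 2.726311206817627)
handle end [[ 0.6364 -0.2588  0.159 ]] neck [[ 0.563  -0.2713  0.101 ]]
eye [[0.632  0.2833 0.092 ]] eye2 [[0.6132 0.0431 0.164 ]] plate corners [[0.6528 0.3247 0.092 ]
 [0.6623 0.2494 0.092 ]
 [0.6092 0.2423 0.092 ]
 [0.5994 0.3189 0.092 ]]
cradle corners [[ 0.6658 -0.2114  0.008 ]
 [ 0.6803 -0.2844  0.008 ]
 [ 0.4498 -0.3349  0.008 ]
 [ 0.4342 -0.2598  0.008 ]]
tin [[ 0.7752 -0.0148  0.06  ]] block [[0.8112 0.2478 0.035 ]
 [0.7551 0.1518 0.035 ]
 [0.7213 0.1759 0.035 ]
 [0.7643 0.2646 0.035 ]]
scene eye [[0.6372 0.2854 0.092 ]]
```

```bash
python3 -m creep '[{"slide":[0,0,-2.3],"angular":[0,0,0.085],"claw":1},{"slide":[0,0,-2.3],"angular":[0,0,0.085],"claw":1},{"slide":[0,0,-2.3],"angular":[0,0,0.085],"claw":1},{"slide":[3,-1.85,0],"angular":[0,0,0],"claw":1},{"slide":[3,-1.85,0],"angular":[0,0,0],"claw":1},{"slide":[3,-1.85,0],"angular":[0,0,0],"claw":1},{"slide":[3,-1.85,0],"angular":[0,0,0],"claw":1},{"slide":[3,-1.85,0],"angular":[0,0,0],"claw":1},{"slide":[3,-1.85,0],"angular":[0,0,0],"claw":1}]' 60
python3 -c "
from h import *; s=manip.sense(); print(s['q'],s['tcp_pos'],s['tool_rot'])"
python3 -m creep '[{"slide":[3,-1.85,0],"angular":[0,0,0],"claw":1},{"slide":[3,-1.85,0],"angular":[0,0,0],"claw":1},{"slide":[3,-1.85,0],"angular":[0,0,0],"claw":1},{"slide":[3,-1.85,0],"angular":[0,0,0],"claw":1},{"slide":[3,-1.85,0],"angular":[0,0,0],"claw":1},{"slide":[3,-1.85,0],"angular":[0,0,0],"claw":1},{"slide":[0,0,0],"angular":[0,0,0],"claw":1},{"slide":[0,0,0],"angular":[0,0,0],"claw":1}]'
python3 - <<'E'
from h import *
s=manip.sense(); print(s['t'],s['q'],s['tcp_pos'],s['tool_rot'])
cv2.imwrite('pics/w1.png',viewer.snapshot('wrist'))
E
```

```text
t: 0.9
tcp_pos: [0.4327, -0.4124, 0.3]
tool_rot: [0.995, 0.103, -0.0, -0.0]
force: [1.1, 0.1, 0.4]
finger_gap: 1.003
gripper_force: 0.0
[-0.9482  0.421   1.419   0.0001  1.3024  0.4161] [ 0.4327 -0.4124  0.3   ] [ 0.9947  0.103  -0.0002 -0.0003]
t: 1.57
tcp_pos: [0.5861, -0.2664, 0.2997]
tool_rot: [0.994, 0.105, -0.0, -0.0]
force: [-0.2, -0.4, -0.2]
finger_gap: 0.998
gripper_force: 0.0
1.5667 [-0.5998  0.4905  1.2994 -0.0002  1.3527  0.7605] [ 0.5861 -0.2664  0.2997] [ 0.9945  0.1051 -0.0004 -0.0002]
```

View pics/w1.png

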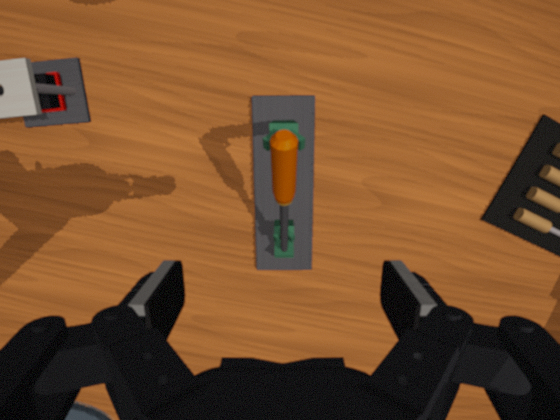

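```bash
cat >> h.py <<'E'
# FK: planar arm + spherical wrist; p=[h,L1,L2,off,L3]
def fk(p,q):
    h,a0,L1,L2,off,L3=p
    r=lambda ax,a:R.from_rotvec(np.array(ax)*a)
    A=r([0,0,1],q[0]); B=A*r([0,1,0],q[1]); C=B*r([0,1,0],q[2]); E=C*r([0,0,1],q[3])*r([0,1,0],q[4])*r([0,0,1],q[5])
    return A.apply([a0,0,h])+B.apply([0,0,L1])+C.apply([off,0,L2])+E.apply([0,0,L3]),E
E
python3 - <<'E'
from h import *
s=manip.sense(); c=cam('wrist',s)
uv=np.array([[251,96],[315,96],[311,269],[257,269.]])
P=atz(c,uv,.008); print(P); ctr=P.mean(0); print('center',ctr)
d=(P[0]+P[1]-P[2]-P[3])/2; print('len',np.linalg.norm(d),'yaw',np.arctan2(d[1],d[0]))
cu=lambda x,y,yaw,X,Y,Z:np.array([x+X*np.cos(yaw)-Y*np.sin(yaw),y+X*np.sin(yaw)+Y*np.cos(yaw),Z])
fp=lambda v,s:cu(*v,-.08+s*np.cos(np.radians(40)),0,.024+s*np.sin(np.radians(40)))
def res(v):
    pts=[cu(*v,sx*.12,sy*.04,.008) for sx,sy in((1,1),(1,-1),(-1,-1),(-1,1))]
    r=(proj(c,pts)-uv).ravel()
    f=proj(c,[fp(v,.12),fp(v,.16),fp(v,.002)])-[[284,205],[284,175],[285,253]]
    return np.r_[r,f[0],f[1,0],f[2]]
o=least_squares(res,[.557,-.273,.21]); print(o.x,o.fun)
print('grip',fp(o.x,.147),'tip',fp(o.x,0))
q=[[-1.2875,.5285,1.4339,0,1.1814,-.1785],[-.9482,.421,1.419,0,1.3024,.4161],s['q']]
x=[[.2783,-.5588,.2303],[.4327,-.4124,.3],s['tcp_pos']]
for i in range(3):
    print(x[i],R.from_quat(s['tool_rot']).as_matrix() [:,0] if i==2 else '', fk([.3,0,.4,.4,0,.2],q[i])[1].as_matrix()[:,0])
E
```

```text
[[ 0.663  -0.2113  0.008 ]
 [ 0.6795 -0.2892  0.008 ]
 [ 0.4482 -0.3386  0.008 ]
 [ 0.4323 -0.2628  0.008 ]]
center [ 0.5558 -0.2755  0.008 ]
len 0.236439270881704 yaw 0.21497440031710108
[ 0.5526 -0.2763  0.216 ] [-0.0552  1.4863  0.1836  0.9696  1.016   2.9484 -0.5333  3.3707  0.1082
 -4.6135  0.0881 -0.8535 -2.5926]
grip [ 0.5845 -0.2694  0.1185] tip [ 0.4745 -0.2935  0.024 ]
[0.2783, -0.5588, 0.2303]  [-0.4456  0.8953  0.0022]
[0.4327, -0.4124, 0.3]  [-0.205   0.9788  0.0007]
[ 0.5852 -0.2676  0.2998] [ 0.9783  0.2071 -0.0013] [-0.2071  0.9783  0.0004]
```

```bash
python3 -m creep '[{"slide":[0,0,0],"angular":[0,0.087,0],"claw":1},{"slide":[0,0,0],"angular":[0,0.087,0],"claw":1},{"slide":[0,0,0],"angular":[0,0.087,0.008],"claw":1},{"slide":[0,0,0],"angular":[0,0,0],"claw":1},{"slide":[0,0,0],"angular":[0,0,0],"claw":1}]' 60
python3 - <<'E'
from h import *
s=manip.sense(); M=R.from_quat(s['tool_rot']).as_matrix(); print(M,s['q'],s['tcp_pos'])
g=np.array([.585,-.269,.1185]); T=g+.021*M[:,2]; print('slide cm',M.T@(T-s['tcp_pos'])*100)
q=[[-1.2875,.5285,1.4339,0,1.1814,-.1785],[-.9482,.421,1.419,0,1.3024,.4161],[-.5998,.4905,1.2994,0,1.3527,.7605],s['q']]
x=np.array([[.2783,-.5588,.2303],[.4327,-.4124,.3],[.5861,-.2664,.2997],s['tcp_pos']])
f=lambda p:np.r_[np.ravel([fk(p,a)[0]-b for a,b in zip(q,x)]),1e-3*(p-[.3,0,.4,.4,0,.2])]
o=least_squares(f,[.3,0,.4,.4,0,.2]); print(o.x,abs(o.fun[:12]).max())
E
```

```text
t: 2.03
tcp_pos: [0.5833, -0.2698, 0.3003]
tool_rot: [0.987, 0.097, 0.128, -0.014]
force: [1.2, 0.3, 0.4]
finger_gap: 1.003
gripper_force: 0.0
[[ 0.9485  0.1942  0.2504]
 [ 0.1872 -0.981   0.0518]
 [ 0.2557 -0.0023 -0.9668]] [-0.7021  0.4086  1.4679  0.2262  1.1137  0.5888] [ 0.5833 -0.2698  0.3003]
slide cm [-4.4718 -0.0047 19.7174]
[ 0.4978 -0.1336  0.9507  0.3895  0.2574  0.7119] 0.10891617657317881
```

```bash
cat >> h.py <<'E'
def fk(p,q):
    h,a0,L1,L2,off,L3,b,c4=p
    r=lambda ax,a:R.from_rotvec(np.array(ax)*a)
    A=r([0,0,1],q[0]); B=A*r([0,1,0],q[1]); C=B*r([0,1,0],q[2]); F=C*r([0,0,1],q[3]); E=F*r([0,1,0],q[4])*r([0,0,1],q[5])
    return A.apply([a0,b,h])+B.apply([0,0,L1])+C.apply([off,0,L2])+F.apply([0,c4,0])+E.apply([0,0,L3]),E
E
python3 - <<'E'
from h import *
s=manip.sense(); M=R.from_quat(s['tool_rot']).as_matrix()
q=[[-1.2875,.5285,1.4339,0,1.1814,-.1785],[-.9482,.421,1.419,0,1.3024,.4161],[-.5998,.4905,1.2994,0,1.3527,.7605],s['q']]
x=np.array([[.2783,-.5588,.2303],[.4327,-.4124,.3],[.5861,-.2664,.2997],s['tcp_pos']])
p0=np.array([.3,0,.4,.4,0,.2,.1,0])
f=lambda p:np.r_[np.ravel([fk(p,a)[0]-b for a,b in zip(q,x)]),3e-3*(p-p0)]
o=least_squares(f,p0); print(o.x,abs(o.fun[:12]).max())
print(fk(o.x,s['q'])[1].as_matrix())
E
```

```text
[ 0.2745 -0.      0.5871  0.392   0.1136  0.2966  0.111   0.    ] 5.072307154280198e-05
[[-0.1942  0.9485  0.2504]
 [ 0.981   0.1872  0.0518]
 [ 0.0023  0.2557 -0.9668]]
```

```bash
cat >> h.py <<'E'
P=np.array([.2745,0,.5871,.392,.1136,.2966,.111,0])
lo=np.array([-3.08,-.75,.22,-1.43,0,-2.85]);hi=np.array([3.08,2.2,2.44,4.57,2.65,2.85])
def toolM(el,psi): # tool z at elevation el, azimuth psi; y horizontal
    z=np.array([np.cos(el)*np.cos(psi),np.cos(el)*np.sin(psi),np.sin(el)]); y=np.array([np.sin(psi),-np.cos(psi),0]); return np.c_[np.cross(y,z),y,z]
def ik(pos,M,q0):
    def f(q):
        x,E=fk(P,q); m=E.as_matrix(); m=np.c_[m[:,1],-m[:,0],m[:,2]]
        return np.r_[(x-pos)*5,(R.from_matrix(m@M.T)).as_rotvec()]
    o=least_squares(f,np.clip(q0,lo+.01,hi-.01),bounds=(lo,hi)); return o.x,np.abs(o.fun).max()
E
python3 - <<'E'
from h import *
s=manip.sense(); q0=s['q']
for tilt in (0,15,30):
  el=np.radians(-90+tilt); M=toolM(el,.213); qg,e=ik(np.array([.585,-.269,.1185])+.021*M[:,2],M,q0)
  print('grasp',tilt,qg,round(e,4))
  for psi in np.radians([-60,-40,-20,0,20,40,60,80,100]):
    M=toolM(np.radians(-40+tilt),psi); r=[]
    for zz in (.161,.29):
      b=min((ik(np.array([.634,.284,zz])+.021*M[:,2],M,g) for g in ([.2,.5,1.3,.0,1.,.6],[.2,.5,1.4,1.2,1.,-.5],[.2,.5,1.4,-1.,1.,1.5])),key=lambda t:t[1]); r.append(b)
    print(int(np.degrees(psi)),*[f"{q} {e:.3f}" for q,e in r])
E
```

```text
grasp 0 [-0.6043  0.7158  1.4876  0.      0.9381  0.7535] 0.0
-59 [ 0.4177  0.7684  1.2493 -0.5445  1.1807  2.85  ] 0.457 [ 0.4648  0.6608  1.1461 -0.6311  1.3987  2.85  ] 0.390
-40 [ 0.4169  0.6963  1.4463 -0.6415  0.8481  2.85  ] 0.352 [ 0.4592  0.555   1.3846 -0.6895  1.0221  2.85  ] 0.257
-20 [ 0.3943  0.6531  1.6148 -0.8117  0.5277  2.85  ] 0.263 [ 0.4347  0.4898  1.5848 -0.8326  0.6647  2.85  ] 0.142
0 [ 0.3717  0.6903  1.8623  4.0083  0.3737 -2.1565] 0.000 [ 0.3585  0.4496  1.7522 -1.0578  0.2897  2.85  ] 0.048
20 [ 0.2213  0.6754  1.9254  2.846   0.3416 -1.3738] 0.000 [ 0.2213  0.4327  1.8421  1.5897  0.0978 -0.1014] 0.000
40 [ 0.0781  0.6815  1.8986  1.9657  0.5032 -0.8743] 0.000 [ 0.0781  0.4448  1.8167  1.3536  0.4733 -0.1872] 0.000
59 [-0.0186  0.7093  1.7894  1.4392  0.7427 -0.6828] 0.000 [-0.0186  0.4943  1.7123  1.1536  0.8232 -0.2829] 0.000
80 [-0.0587  0.7589  1.6223  1.1089  1.016  -0.6345] 0.000 [-0.0587  0.5701  1.5502  0.9877  1.147  -0.3783] 0.000
100 [-0.0522  0.826   1.4226  0.8867  1.2985 -0.6632] 0.000 [-0.0522  0.661   1.3532  0.8509  1.4503 -0.4809] 0.000

[... 1501 characters left out ...]
457] 0.000
0 [ 0.421   0.9504  1.9844  3.5866  1.2084 -1.6607] 0.000 [ 0.421   0.6637  1.9852  3.6575  0.9544 -1.81  ] 0.000
20 [ 0.2026  0.9612  2.0749  2.9915  1.2919 -1.5548] 0.000 [ 0.2026  0.6489  2.0757  2.9682  0.9844 -1.4998] 0.000
40 [-0.0034  0.9554  2.0361  2.4168  1.2826 -1.4699] 0.000 [-0.0034  0.6546  2.0369  2.3289  1.066  -1.2442] 0.000
59 [-0.1256  0.9483  1.8836  1.9004  1.2852 -1.2736] 0.000 [-0.1256  0.6855  1.8844  1.8158  1.2105 -1.0086] 0.000
80 [-0.1617  0.9699  1.6616  1.496   1.4124 -1.0537] 0.000 [-0.1617  0.7469  1.6622  1.4628  1.4328 -0.8298] 0.000
100 [-0.1391  1.0243  1.4039  1.2194  1.6384 -0.897 ] 0.000 [-0.1391  0.8328  1.4045  1.2375  1.7026 -0.7164] 0.000
```

```bash
python3 -m creep '[{"slide":[-2.2,0,1.8],"angular":[0,0,0],"claw":1},{"slide":[-2.3,0,1.8],"angular":[0,0,0],"claw":1},{"slide":[0,0,2.5],"angular":[0,0,0],"claw":1},{"slide":[0,0,2.5],"angular":[0,0,0],"claw":1},{"slide":[0,0,2.5],"angular":[0,0,0],"claw":1},{"slide":[0,0,2.5],"angular":[0,0,0],"claw":1},{"slide":[0,0,2.5],"angular":[0,0,0],"claw":1},{"slide":[0,0,1.5],"angular":[0,0,0],"claw":1},{"slide":[0,0,0],"angular":[0,0,0],"claw":1},{"slide":[0,0,0],"angular":[0,0,0],"claw":1}]' 60
python3 - <<'E'
from h import *
s=manip.sense(); M=R.from_quat(s['tool_rot']).as_matrix(); print(s['q'],s['tcp_pos'],fk(P,s['q'])[0])
g=np.array([.585,-.269,.1185]); T=g+.021*M[:,2]; print('slide cm',M.T@(T-s['tcp_pos'])*100)
cv2.imwrite('pics/w2.png',viewer.snapshot('wrist'))
E
```

```text
t: 2.87
tcp_pos: [0.5875, -0.2678, 0.1178]
tool_rot: [0.987, 0.099, 0.129, -0.014]
force: [-0.0, 0.3, 0.2]
finger_gap: 1.001
gripper_force: 0.0
[-0.6955  0.6408  1.6359  0.3089  0.7264  0.4583] [ 0.5875 -0.2678  0.1178] [ 0.5875 -0.2678  0.1177]
slide cm [-0.2459  0.0714  1.9669]
```

View pics/w2.png

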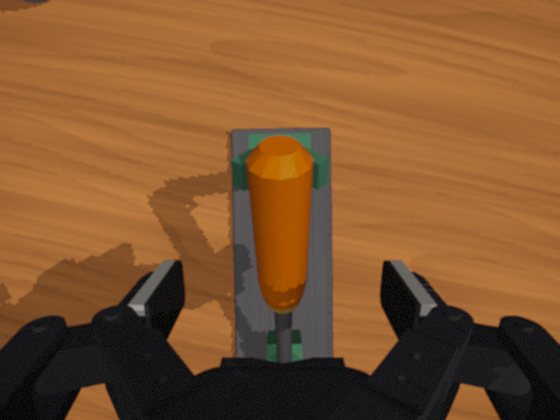

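```bash
python3 -m creep '[{"slide":[-0.25,0.05,1],"angular":[0,0,0],"claw":1},{"slide":[0,0,1],"angular":[0,0,0],"claw":1},{"slide":[0,0,0],"angular":[0,0,0],"claw":1},{"slide":[0,0,0],"angular":[0,0,0],"claw":-1},{"slide":[0,0,0],"angular":[0,0,0],"claw":-1},{"slide":[0,0,0],"angular":[0,0,0],"claw":-1},{"slide":[0,0,0],"angular":[0,0,0],"claw":-1},{"slide":[0,0,0],"angular":[0,0,0],"claw":-1},{"slide":[0,0,0],"angular":[0,0,0],"claw":-1},{"slide":[0,0,0],"angular":[0,0,0],"claw":-1}]' 60
python3 -m creep '[{"slide":[0,0,0],"angular":[0,0,0],"claw":-1},{"slide":[0,0,0],"angular":[0,0,0],"claw":-1},{"slide":[0,0,0],"angular":[0,0,0],"claw":-1}]' 60
python3 - <<'E'
from h import *
s=manip.sense(); M=R.from_quat(s['tool_rot']).as_matrix(); print(s['q'],s['tcp_pos'],s['force'],M)
# path check: lift, pitch 50deg, then yaw+translate
q=s['q']; p=s['tcp_pos'].copy()
for zz in (.2,.28): q,e=ik([p[0],p[1],zz],toolM(np.radians(-75),.2),q); print('lift',q,round(e,3))
for d in (-65,-55,-45,-35,-25): q,e=ik([p[0]-.03,p[1],.34],toolM(np.radians(d),.2),q); print('pitch',d,q,round(e,3))
for k in np.linspace(0.1,1,10):
  t=np.array([p[0]-.03,p[1],.34])*(1-k)+k*np.array([.624,.268,.32]); q,e=ik(t,toolM(np.radians(-25),.2+k*.85),q); print('go',q,round(e,3))
E
```

```text
t: 3.75
tcp_pos: [0.5898, -0.2672, 0.0993]
tool_rot: [0.987, 0.099, 0.129, -0.014]
force: [-0.6, 0.8, 3.9]
finger_gap: 0.262
gripper_force: 58.7
t: 4.0
tcp_pos: [0.5898, -0.2672, 0.0992]
tool_rot: [0.987, 0.099, 0.129, -0.014]
force: [-3.1, 2.2, 5.4]
finger_gap: 0.263
gripper_force: 58.8
[-0.6926  0.6708  1.6427  0.3234  0.6893  0.4426] [ 0.5898 -0.2672  0.0992] [-3.0918  2.178   5.3719] [[ 0.947   0.1983  0.2527]
 [ 0.1911 -0.9801  0.0529]
 [ 0.2582 -0.0018 -0.9661]]
lift [-0.6922  0.5265  1.5722  0.2616  0.8932  0.5293] 0.0
lift [-0.6922  0.4339  1.4855  0.2321  1.0671  0.582 ] 0.0
pitch -65 [-0.802   0.3012  1.5754  0.4208  1.0588  0.3985] 0.0
pitch -55 [-0.8796  0.2832  1.6812  0.6592  0.9716  0.1665] 0.0
pitch -45 [-0.9554  0.2887  1.7819  0.9287  0.9406 -0.1097] 0.0
pitch -35 [-1.0245  0.3211  1.8747  1.1967  0.9751 -0.3987] 0.0
pitch -25 [-1.0817  0.3822  1.9558  1.4281  1.0709 -0.6662] 0.0
go [-1.0192  0.3706  1.99    1.4255  1.0835 -0.6942] 0.0
go [-0.9468  0.3631  2.0163  1.4269  1.0895 -0.7166] 0.0
go [-0.8646  0.3599  2.0337  1.4324  1.0894 -0.7328] 0.0
go [-0.7733  0.3615  2.0413  1.4415  1.0839 -0.7425] 0.0
go [-0.6745  0.3681  2.0381  1.4529  1.0743 -0.745 ] 0.0
go [-0.5706  0.3799  2.0234  1.4645  1.062  -0.7401] 0.0
go [-0.4643  0.3968  1.9968  1.4739  1.0487 -0.7274] 0.0
go [-0.3584  0.4188  1.9581  1.4787  1.0359 -0.7065] 0.0
go [-0.2553  0.4457  1.9073  1.4766  1.0255 -0.6774] 0.0
go [-0.1569  0.4775  1.8445  1.4664  1.019  -0.6401] 0.0
```

```bash
python3 -m creep '[{"slide":[0.13,0,-0.48],"angular":[0,0,0],"claw":-1},{"slide":[0.4,0,-1.5],"angular":[0,0,0],"claw":-1},{"slide":[0.62,0,-2.32],"angular":[0,0,0],"claw":-1},{"slide":[0.62,0,-2.32],"angular":[0,0,0],"claw":-1},{"slide":[0.62,0,-2.32],"angular":[0,0,0],"claw":-1},{"slide":[0.62,0,-2.32],"angular":[0,0,0],"claw":-1},{"slide":[0.62,0,-2.32],"angular":[0,0,0],"claw":-1},{"slide":[0.62,0,-2.32],"angular":[0,0,0],"claw":-1},{"slide":[0.62,0,-2.32],"angular":[0,0,0],"claw":-1},{"slide":[0.62,0,-2.32],"angular":[0,0,0],"claw":-1}]' 80
python3 -m creep '[{"slide":[0,0,0],"angular":[0,0.09,0],"claw":-1},{"slide":[0,0,0],"angular":[0,0.09,0],"claw":-1},{"slide":[0,0,0],"angular":[0,0.09,0],"claw":-1},{"slide":[0,0,0],"angular":[0,0.09,0],"claw":-1},{"slide":[0,0,0],"angular":[0,0.09,0],"claw":-1},{"slide":[0,0,0],"angular":[0,0.09,0],"claw":-1},{"slide":[0,0,0],"angular":[0,0.09,0],"claw":-1},{"slide":[0,0,0],"angular":[0,0.09,0],"claw":-1},{"slide":[0,0,0],"angular":[0,0.09,0],"claw":-1},{"slide":[0,0,0],"angular":[0,0.063,0],"claw":-1}]'
python3 - <<'E'
from h import *
s=manip.sense(); M=R.from_quat(s['tool_rot']).as_matrix(); print(s['q'],s['tcp_pos'],M,'el',np.degrees(np.arcsin(M[2,2])),'yaw',np.arctan2(M[1,2],M[0,2]))
for n in('top','scene','wrist'): cv2.imwrite(f'pics/{n}3.png',viewer.snapshot(n))
a=cv2.resize(cv2.imread('pics/scene3.png')[40:300,40:360],None,fx=1.25,fy=1.25); b=cv2.imread('pics/wrist3.png')
b=cv2.resize(b,(a.shape[0]*400//325,a.shape[0])); cv2.imwrite('pics/c3.png',np.hstack([a,b]))
E
```

```text
t: 4.83
tcp_pos: [0.5896, -0.268, 0.312]
tool_rot: [0.987, 0.098, 0.129, -0.014]
force: [0.6, -0.7, -1.6]
finger_gap: 0.255
gripper_force: 78.3
t: 5.67
tcp_pos: [0.589, -0.2686, 0.3102]
tool_rot: [0.839, 0.082, 0.535, -0.054]
force: [1.0, 0.2, -2.2]
finger_gap: 0.257
gripper_force: 78.3
[-1.0247  0.4615  1.9352  1.5027  1.0236 -0.7262] [ 0.589  -0.2686  0.3102] [[ 0.4143  0.1948  0.8891]
 [ 0.0801 -0.9808  0.1776]
 [ 0.9066 -0.0024 -0.4219]] el -24.955293832470186 yaw 0.19719436977743554
```

View pics/c3.png

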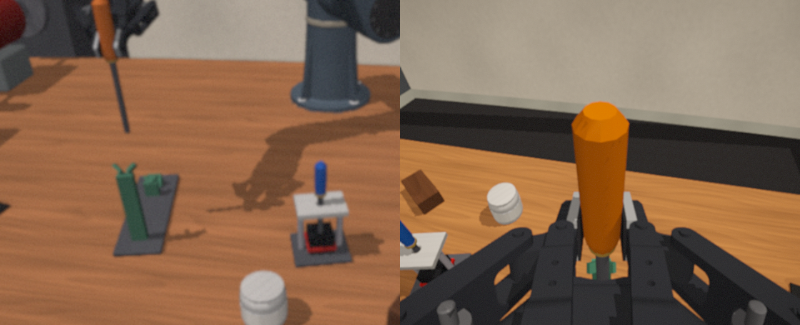

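```bash
python3 - <<'E'
from h import *
s=manip.sense(); q=s['q']; p=s['tcp_pos']
for k in np.linspace(.2,1,5): q,e=ik([p[0],p[1],p[2]+.04*k],toolM(np.radians(-25),.2+k*.85),q); print(q,round(e,3))
for k in np.linspace(.2,1,5):
  q,e=ik((1-k)*np.array([p[0],p[1],p[2]+.04])+k*np.array([.624,.268,.35]),toolM(np.radians(-25),1.05),q); print(q,round(e,3))
M=toolM(np.radians(-25),1.05); print('slide',M.T@(np.array([.624,.268])-p[:2]).__class__([.624-p[0],.268-p[1],0])*100 if 0 else M.T@np.array([.624-p[0],.268-p[1],0])*100)
E
```

```text
[-1.0484  0.4891  1.83    1.334   1.172  -0.6664] 0.0
[-1.0542  0.5236  1.7158  1.2072  1.323  -0.628 ] 0.0
[-1.0457  0.564   1.5945  1.1084  1.475  -0.6062] 0.0
[-1.0261  0.6085  1.4685  1.0298  1.6267 -0.5967] 0.0
[-0.9982  0.6558  1.3396  0.9658  1.7776 -0.5972] 0.0
[-0.8898  0.5669  1.5291  1.0111  1.6418 -0.6283] 0.0
[-0.752   0.4971  1.6753  1.0849  1.5028 -0.6362] 0.0
[-0.5806  0.4485  1.7754  1.1839  1.3554 -0.624 ] 0.0
[-0.378   0.4244  1.824   1.3007  1.1967 -0.5945] 0.0
[-0.1569  0.4275  1.8173  1.4198  1.0288 -0.5505] 0.0
slide [ 20.3973 -23.6739  43.7421]
```

```bash
A='x'; python3 -m creep '[{"slide":[0.36,0,-0.17],"angular":[0.077,0,-0.036],"claw":-1},{"slide":[0.36,0,-0.17],"angular":[0.077,0,-0.036],"claw":-1},{"slide":[0.36,0,-0.17],"angular":[0.077,0,-0.036],"claw":-1},{"slide":[0.36,0,-0.17],"angular":[0.077,0,-0.036],"claw":-1},{"slide":[0.36,0,-0.17],"angular":[0.077,0,-0.036],"claw":-1},{"slide":[0.36,0,-0.17],"angular":[0.077,0,-0.036],"claw":-1},{"slide":[0.36,0,-0.17],"angular":[0.077,0,-0.036],"claw":-1},{"slide":[0.36,0,-0.17],"angular":[0.077,0,-0.036],"claw":-1},{"slide":[0.36,0,-0.17],"angular":[0.077,0,-0.036],"claw":-1},{"slide":[0.36,0,-0.17],"angular":[0.077,0,-0.036],"claw":-1}]'
python3 -m creep '[{"slide":[1.36,-1.58,2.92],"angular":[0,0,0],"claw":-1},{"slide":[1.36,-1.58,2.92],"angular":[0,0,0],"claw":-1},{"slide":[1.36,-1.58,2.92],"angular":[0,0,0],"claw":-1},{"slide":[1.36,-1.58,2.92],"angular":[0,0,0],"claw":-1},{"slide":[1.36,-1.58,2.92],"angular":[0,0,0],"claw":-1},{"slide":[1.36,-1.58,2.92],"angular":[0,0,0],"claw":-1},{"slide":[1.36,-1.58,2.92],"angular":[0,0,0],"claw":-1},{"slide":[1.36,-1.58,2.92],"angular":[0,0,0],"claw":-1}]'
python3 -c "
from h import *
s=manip.sense(); M=R.from_quat(s['tool_rot']).as_matrix();print(M,M.T@(np.array([.624,.268,.33])-s['tcp_pos'])*100)"
```

```text
t: 6.65
tcp_pos: [0.5901, -0.2686, 0.3518]
tool_rot: [0.73, 0.424, 0.463, -0.269]
force: [0.3, 0.2, -0.4]
finger_gap: 0.253
gripper_force: 78.5
t: 7.32
tcp_pos: [0.609, 0.02, 0.3519]
tool_rot: [0.731, 0.423, 0.464, -0.268]
force: [0.5, 0.7, -1.5]
finger_gap: 0.259
gripper_force: 78.7
[[ 0.2111  0.8671  0.4513]
 [ 0.3694 -0.4982  0.7844]
 [ 0.905   0.0011 -0.4255]] [  7.4996 -11.0615  21.0629]
```

```bash
python3 -m creep '[{"slide":[1.07,-1.58,3.01],"angular":[0,0,0],"claw":-1},{"slide":[1.07,-1.58,3.01],"angular":[0,0,0],"claw":-1},{"slide":[1.07,-1.58,3.01],"angular":[0,0,0],"claw":-1},{"slide":[1.07,-1.58,3.01],"angular":[0,0,0],"claw":-1},{"slide":[1.07,-1.58,3.01],"angular":[0,0,0],"claw":-1},{"slide":[1.07,-1.58,3.01],"angular":[0,0,0],"claw":-1},{"slide":[1.07,-1.58,3.01],"angular":[0,0,0],"claw":-1},{"slide":[0,0,0],"angular":[0,0,0],"claw":-1},{"slide":[0,0,0],"angular":[0,0,0],"claw":-1},{"slide":[0,0,0],"angular":[0,0,0],"claw":-1}]'
python3 - <<'E'
from h import *
s=manip.sense(); print(s['tcp_pos'],s['q'])
for n in('top','scene','wrist'): cv2.imwrite(f'pics/{n}4.png',viewer.snapshot(n))
t=cv2.imread('pics/top4.png'); a=cv2.imread('pics/scene4.png')
cv2.imwrite('pics/c4.png',np.hstack([cv2.resize(t[110:260,100:250],(395,395),interpolation=cv2.INTER_CUBIC),cv2.resize(a[60:290,340:570][:,:],(395,395*230//220),interpolation=cv2.INTER_CUBIC)[:395]]))
E
```

```text
t: 8.15
tcp_pos: [0.624, 0.2671, 0.3311]
tool_rot: [0.73, 0.423, 0.465, -0.269]
force: [-0.3, 0.3, -2.4]
finger_gap: 0.257
gripper_force: 78.8
[0.624  0.2671 0.3311] [-0.1589  0.459   1.8353  1.4486  1.0231 -0.6095]
```

View pics/c4.png

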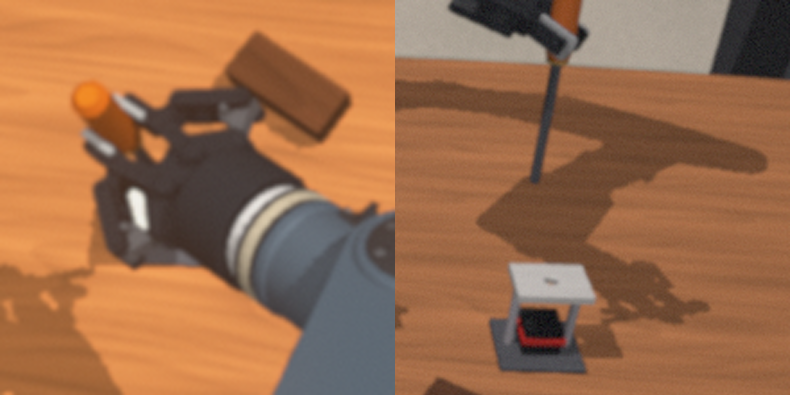

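View pics/wrist4.png

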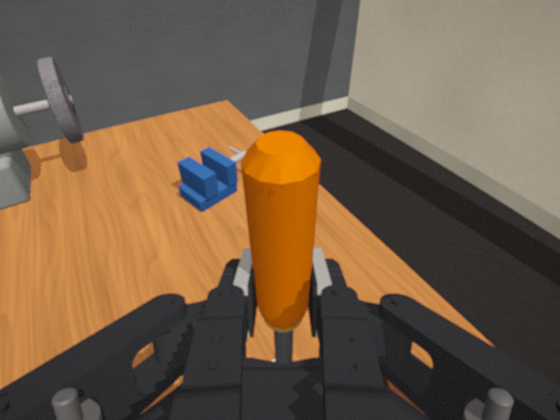

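```bash
python3 - <<'E'
from h import *
s=manip.sense(); M=R.from_quat(s['tool_rot']).as_matrix(); tp=s['tcp_pos']
S=cv2.imread('pics/scene4.png'); g=cv2.cvtColor(S,cv2.COLOR_BGR2GRAY).astype(float); r=S[:,:,2].astype(float)
bl=[]
for y in range(102,160,3):
    xs=np.arange(408,440); w=np.clip(np.median(r[y,xs])-30-r[y,xs],0,None); bl.append([(w*xs).sum()/w.sum(),y])
bl=np.array(bl); k=np.polyfit(bl[:,1],bl[:,0],1); print('blade fit',k,np.abs(np.polyval(k,bl[:,1])-bl[:,0]).max())
for y in range(156,170): print(y,int(r[y,int(round(np.polyval(k,y)))]),end=' ')
print()
def spot(im,x0,y0,x1,y1):
    a=cv2.cvtColor(im,cv2.COLOR_BGR2GRAY)[y0:y1,x0:x1].astype(float); w=np.clip(np.median(a)-25-a,0,None); Y,X=np.mgrid[y0:y1,x0:x1]; return [(w*X).sum()/w.sum(),(w*Y).sum()/w.sum()]
t0=cv2.imread('pics/top0.png'); s0=cv2.imread('pics/scene0.png')
print('eye top',e1:=spot(t0,157,181,171,193),'scene',e2:=spot(s0,419,213,436,221),'scene4',spot(S,419,213,436,221))
# orange centroid of handle in top4 
T=cv2.imread('pics/top4.png'); m=mask(T,(3,150,90),(15,255,255),(122,136,160,172)); m=cv2.morphologyEx(m,cv2.MORPH_OPEN,np.ones((3,3))); 
rr=cv2.minAreaRect(np.argwhere(m>0)[:,::-1].astype(np.float32)); print('top orange',rr)
W=cv2.imread('pics/wrist4.png'); m=mask(W,(3,200,90),(15,255,255),(235,125,330,335)); m=cv2.morphologyEx(m,cv2.MORPH_OPEN,np.ones((5,5)));ys,xs=np.nonzero(m)
for y in (180,200,220,240): print(y,xs[ys==y].min(),xs[ys==y].max())
print('wrist rows',ys.min(),ys.max())
E
```

```text
blade fit [ -0.1816 446.6606] 1.068344355641102
156 62 157 54 158 59 159 57 160 55 161 62 162 85 163 108 164 109 165 111 166 114 167 113 168 112 169 108 
eye top [np.float64(163.21497707590422), np.float64(185.4350483953133)] scene [np.float64(426.2581818181818), np.float64(216.69454545454545)] scene4 [np.float64(426.3167259786477), np.float64(216.70106761565836)]
top orange ((140.5, 153.5), (35.0, 37.0), 90.0)
180 244 257
200 246 270
220 248 272
240 250 276
wrist rows 174 327
```

```bash
python3 - <<'E'
from h import *
s=manip.sense(); M=R.from_quat(s['tool_rot']).as_matrix(); tp=s['tcp_pos']
cs,ct,cw=cam('scene'),cam('top'),cam('wrist',s)
def axis(v):
    u,w,al,y,b=v; pt=np.array([u,y,w]); d=np.array([np.sin(al),b,-np.cos(al)]); return pt,d/np.linalg.norm(d)
def pts(v,ss): p,d=axis(v); return [tp+M@(p+(a-.147)*d) for a in ss]
def res(v,use='stw'):
    a=proj(cs,pts(v,[0,.04,.08,.118])); b=proj(ct,pts(v,[.208]))[0]; c=proj(cw,pts(v,[.12,.208]))
    r=[]
    if 's' in use: r+=[a[0,1]-162, *(a[:,0]-(446.66-.1816*a[:,1])), (a[3,1]-97)*.5]
    if 't' in use: r+=[*(b-[134.6,147.2])]
    if 'w' in use: r+=[(c[0,1]-328)*.2,(c[1,1]-148)*.2,(c[0,0]-284)*.4,(c[1,0]-281.5)*.4]
    return np.r_[r,(v[0]-0)/.01,(v[1]+.0187)/.004,v[3]/.001,v[4]/.015]
def eye(e): 
    P=np.r_[e,.092]; return np.r_[proj(cs,P)[0]-[426.3,216.7],proj(ct,P)[0]-[163.4,185.6]]
E=least_squares(eye,[.634,.284]); print('eye',E.x,E.fun)
for use in('stw','st','s','w'):
    o=least_squares(res,[0,-.0187,1.13,0,0],x_scale=[.01,.01,.1,.001,.01],args=(use,)); p,d=axis(o.x); dw=M@d
    print(use,o.x,'tip',pts(o.x,[0])[0],'dir',dw); 
    if use=='stw': print(o.fun); print(' tilt fix tool rotvec',M.T@np.cross(dw,[0,0,1]))
E
```

```text
eye [0.634  0.2848] [ 0.1148 -0.7711  0.1435 -0.5511]
stw [ 0.0017 -0.0172  1.1332 -0.0003 -0.0056] tip [0.6178 0.2522 0.1926] dir [-0.0061  0.0015  1.    ]
[-0.0991 -0.4665 -0.2382 -0.082  -0.0179 -0.6108  0.1933 -0.0487 -2.7027
  1.3793 -0.3187  0.3158  0.1677  0.3638 -0.3385 -0.3705]
 tilt fix tool rotvec [ 0.0026 -0.0017  0.0055]
st [ 0.0013 -0.0169  1.132  -0.0002 -0.0018] tip [0.6176 0.2527 0.1921] dir [-0.0035 -0.0014  1.    ]
s [ 0.0009 -0.0172  1.1276 -0.      0.0014] tip [0.6174 0.253  0.1919] dir [-0.0029 -0.0068  1.    ]
w [-0.0004 -0.0187  1.289  -0.0002 -0.0068] tip [0.6055 0.2304 0.1931] dir [0.0705 0.1366 0.9881]
```

```bash
python3 - <<'E'
from h import *
s=manip.sense(); M=R.from_quat(s['tool_rot']).as_matrix()
print(M.T@np.array([.0163,.0323,0])*100, M.T@np.array([0,0,-.085])*100, M.T@np.array([0,0,-.01])*100)
E
```

```text
[ 1.5253 -0.2039  3.2744] [-7.7051 -0.0042  3.589 ] [-0.9065 -0.0005  0.4222]
```

```bash
python3 -m creep '[{"slide":[0.76,-0.1,1.64],"angular":[0,0,0],"claw":-1},{"slide":[0.76,-0.1,1.64],"angular":[0,0,0],"claw":-1},{"slide":[-1.36,0,0.63],"angular":[0,0,0],"claw":-1},{"slide":[-1.36,0,0.63],"angular":[0,0,0],"claw":-1},{"slide":[-1.36,0,0.63],"angular":[0,0,0],"claw":-1},{"slide":[-1.36,0,0.63],"angular":[0,0,0],"claw":-1},{"slide":[-1.36,0,0.63],"angular":[0,0,0],"claw":-1},{"slide":[0,0,0],"angular":[0,0,0],"claw":-1},{"slide":[0,0,0],"angular":[0,0,0],"claw":-1},{"slide":[0,0,0],"angular":[0,0,0],"claw":-1}]' 80
python3 - <<'E'
from h import *
s=manip.sense(); print(s['tcp_pos'],s['force'])
M=R.from_quat(s['tool_rot']).as_matrix(); d=np.array([np.sin(1.1332),-.0056,-np.cos(1.1332)])
tip=s['tcp_pos']+M@(np.array([.0017,-.0003,-.0172])-.147*d); print('tip',tip,'dir',M@d,'px',proj(cam('scene'),[tip,[.634,.2848,.092]]))
a=viewer.snapshot('scene'); cv2.imwrite('pics/scene5.png',a); t=viewer.snapshot('top'); cv2.imwrite('pics/top5.png',t)
cv2.imwrite('pics/c5.png',np.hstack([cv2.resize(a[150:250,380:480],None,fx=5,fy=5,interpolation=cv2.INTER_CUBIC),cv2.resize(t[130:230,110:170],None,fx=5,fy=5,interpolation=cv2.INTER_CUBIC)]))
E
```

```text
t: 9.13
tcp_pos: [0.6409, 0.2978, 0.2562]
tool_rot: [0.73, 0.422, 0.466, -0.269]
force: [0.2, 0.3, -0.9]
finger_gap: 0.253
gripper_force: 78.8
[0.6409 0.2978 0.2562] [ 0.1681  0.3262 -0.8652]
tip [0.6341 0.285  0.118 ] dir [-0.0063  0.0003  1.    ] px [[429.3363 204.2927]
 [426.4281 215.9195]]
```

View pics/c5.png

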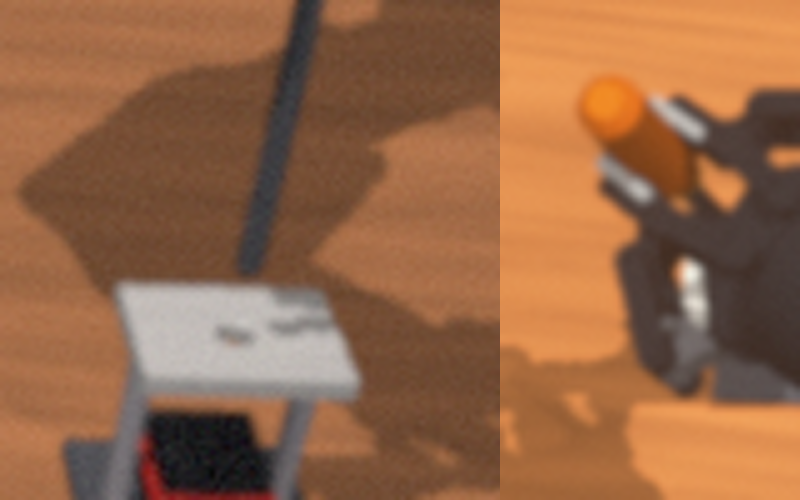

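```bash
python3 -m creep '[{"slide":[-0.91,0,0.42],"angular":[0,0,0],"claw":-1},{"slide":[-0.91,0,0.42],"angular":[0,0,0],"claw":-1},{"slide":[-0.27,0,0.13],"angular":[0,0,0],"claw":-1},{"slide":[-0.27,0,0.13],"angular":[0,0,0],"claw":-1},{"slide":[-0.18,0,0.085],"angular":[0,0,0],"claw":-1},{"slide":[0,0,0],"angular":[0,0,0],"claw":-1},{"slide":[0,0,0],"angular":[0,0,0],"claw":-1}]' 80
python3 - <<'E'
from h import *
s=manip.sense(); M=R.from_quat(s['tool_rot']).as_matrix(); d=np.array([np.sin(1.1332),-.0056,-np.cos(1.1332)])
print(s['tcp_pos'],s['force'],s['ft_torque'],'tip',s['tcp_pos']+M@(np.array([.0017,-.0003,-.0172])-.147*d),M@d)
E
```

```text
t: 9.82
tcp_pos: [0.6401, 0.2988, 0.2278]
tool_rot: [0.73, 0.422, 0.465, -0.269]
force: [-0.3, 0.1, -0.8]
finger_gap: 0.253
gripper_force: 78.8
[0.6401 0.2988 0.2278] [-0.3034  0.0673 -0.7635] [-0.5088  0.3044  0.0033] tip [0.6333 0.286  0.0895] [-0.0058  0.0005  1.    ]
```

```bash
cat > st.py <<'E'
from h import *
s=manip.sense(); M=R.from_quat(s['tool_rot']).as_matrix(); d=np.array([np.sin(1.1332),-.0056,-np.cos(1.1332)])
tip=s['tcp_pos']+M@(np.array([.0017,-.0003,-.0172])-.147*d)
print(s['t'],'F',s['force'],'tq',s['ft_torque'],'tip',tip,'dir',M@d,'corr cm',M.T@np.array([.634-tip[0],.2848-tip[1],0])*100,'grip',s['gripper_force'])
E
python3 -m creep '[{"slide":[-0.03,0.12,-0.06],"angular":[0,0,0],"claw":-1},{"slide":[-0.18,0,0.085],"angular":[0,0,0],"claw":-1},{"slide":[-0.18,0,0.085],"angular":[0,0,0],"claw":-1},{"slide":[-0.18,0,0.085],"angular":[0,0,0],"claw":-1},{"slide":[0,0,0],"angular":[0,0,0],"claw":-1},{"slide":[0,0,0],"angular":[0,0,0],"claw":-1}]' 80 >/dev/null; python3 st.py
```

```text
10.3167 F [-2.0046 -0.9027 12.0017] tq [ 0.8711 -0.1913  0.1497] tip [0.6362 0.287  0.0881] dir [-0.0126 -0.0078  0.9999] corr cm [-0.1236 -0.0835 -0.2737] grip 79.28305992856622
```

```bash
python3 -m creep '[{"slide":[0.36,0,-0.17],"angular":[0,0,0],"claw":-1},{"slide":[0.36,0,-0.17],"angular":[0,0,0],"claw":-1},{"slide":[0,0,0],"angular":[0,0,0],"claw":-1},{"slide":[0,0,0],"angular":[0,0,0],"claw":-1}]' 80 >/dev/null; python3 st.py
python3 - <<'E'
from h import *
a=viewer.snapshot('scene'); cv2.imwrite('pics/scene6.png',a)
r=a[:,:,2].astype(float); bl=[]
for y in range(150,206,3):
    xs=np.arange(int(445-(y-130)*.2)-9,int(445-(y-130)*.2)+9); w=np.clip(np.median(r[y,xs])-25-r[y,xs],0,None); bl.append([(w*xs).sum()/max(w.sum(),1),y])
bl=np.array(bl); k=np.polyfit(bl[:,1],bl[:,0],1); print(k,bl[:,0]-np.polyval(k,bl[:,1]))
for y in range(200,222): print(y,round(np.polyval(k,y),1),r[y,int(round(np.polyval(k,y)))],end='; ')
cv2.imwrite('pics/c6.png',cv2.resize(a[140:240,370:490],None,fx=6,fy=6,interpolation=cv2.INTER_CUBIC))
E
```

```text
10.65 F [-0.5582 -0.2423 -1.976 ] tq [-0.488   0.2889  0.029 ] tip [0.6336 0.2845 0.0908] dir [-0.0049  0.0015  1.    ] corr cm [0.0193 0.0231 0.0412] grip 78.86606818065047
[   3.6421 -256.2083] [-290.1032  137.994   127.3406 -322.8819  104.3539   92.9418   81.1919
   69.4205   58.0152   46.3578   34.6345   23.1378   11.6571    0.0831
  -11.6528  -23.1282  -34.8111  -46.5407  -58.0103]
200 472.2 173.0; 201 475.8 168.0; 202 479.5 165.0; 203 483.1 166.0; 204 486.8 165.0; 205 490.4 165.0; 206 494.1 167.0; 207 497.7 171.0; 208 501.3 172.0; 209 505.0 168.0; 210 508.6 170.0; 211 512.3 167.0; 212 515.9 163.0; 213 519.6 162.0; 214 523.2 154.0; 215 526.8 153.0; 216 530.5 147.0; 217 534.1 146.0; 218 537.8 147.0; 219 541.4 151.0; 220 545.0 154.0; 221 548.7 159.0;
```

View pics/c6.png

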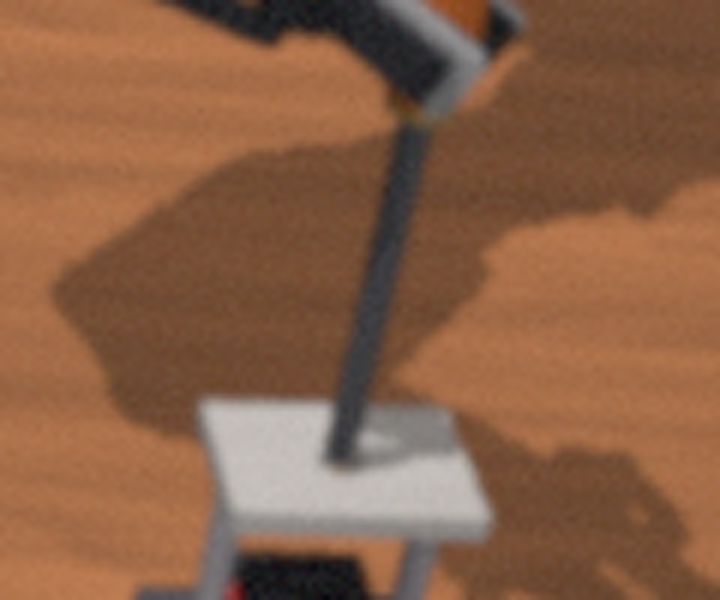

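```bash
python3 - <<'E'
from h import *
c=cam('scene')
k=atz(c,[[403.3,206.7],[445.8,208],[452,226.5],[408.5,225.8]],.092); print(k,k.mean(0), np.linalg.norm(np.diff(k,axis=0),axis=1))
print('eye/tip',atz(c,[[426.5,217],[426.8,216.2]],.092), 'scale',proj(c,[[.634,.285,.092],[.635,.285,.092],[.634,.286,.092],[.634,.285,.093]]))
t=cam('top'); im=cv2.cvtColor(cv2.imread('pics/top0.png'),cv2.COLOR_BGR2HSV); m=cv2.inRange(im,(0,0,150),(180,60,255)); z=np.zeros_like(m); z[165:210,135:195]=m[165:210,135:195]
rr=cv2.minAreaRect(np.argwhere(z>0)[:,::-1].astype(np.float32)); print(rr,atz(t,[rr[0]],.092))
im=cv2.cvtColor(cv2.imread('pics/scene0.png'),cv2.COLOR_BGR2HSV); m=cv2.inRange(im,(0,0,175),(180,60,255)); z=np.zeros_like(m); z[200:232,395:460]=m[200:232,395:460]
y,x=np.nonzero(z); print(x.min(),x.max(),y.min(),y.max(),x.mean(),y.mean(),atz(c,[[x.mean(),y.mean()]],.092))
y,x=np.nonzero(z); 
E
```

```text
[[0.6102 0.2454 0.092 ]
 [0.6043 0.3247 0.092 ]
 [0.66   0.3259 0.092 ]
 [0.6674 0.2492 0.092 ]] [0.6355 0.2863 0.092 ] [0.0795 0.0557 0.0771]
eye/tip [[0.6373 0.2845 0.092 ]
 [0.6348 0.2854 0.092 ]] scale [[426.5395 215.9277]
 [426.615  216.2579]
 [427.0966 215.969 ]
 [426.6445 215.4873]]
((163.42306518554688, 185.61538696289062), (34.48473358154297, 24.30579376220703), 2.726310968399048) [[0.6327 0.2848 0.092 ]]
405 450 207 225 427.13412816691505 216.29806259314455 [[0.635  0.2859 0.092 ]]
```

```bash
python3 -m creep '[{"slide":[0.07,0.08,0.15],"angular":[0,0,0],"claw":-1},{"slide":[-0.09,0,0.042],"angular":[0,0,0],"claw":-1},{"slide":[-0.09,0,0.042],"angular":[0,0,0],"claw":-1},{"slide":[0,0,0],"angular":[0,0,0],"claw":-1},{"slide":[0,0,0],"angular":[0,0,0],"claw":-1}]' 80 >/dev/null; python3 st.py
python3 -m creep '[{"slide":[-0.09,0,0.042],"angular":[0,0,0],"claw":-1},{"slide":[0,0,0],"angular":[0,0,0],"claw":-1},{"slide":[0,0,0],"angular":[0,0,0],"claw":-1}]' 80 >/dev/null; python3 st.py
```

```text
11.1167 F [-1.0301  0.0625 -0.4154] tq [-0.4024  0.1972 -0.0153] tip [0.6353 0.2859 0.089 ] dir [-0.0051  0.0005  1.    ] corr cm [-0.0656 -0.0592 -0.1408] grip 78.9554158039391
11.3667 F [-0.8055  0.5359  3.1352] tq [0.0208 0.0995 0.0994] tip [0.6356 0.2861 0.0889] dir [-0.0063 -0.0006  1.    ] corr cm [-0.0824 -0.0732 -0.1776] grip 79.02354687452316
```

```bash
python3 -m creep '[{"slide":[0.18,0,-0.085],"angular":[0,0,0],"claw":-1},{"slide":[-0.07,-0.3,-0.16],"angular":[0,0,0],"claw":-1},{"slide":[-0.09,0,0.042],"angular":[0,0,0],"claw":-1},{"slide":[-0.09,0,0.042],"angular":[0,0,0],"claw":-1},{"slide":[-0.09,0,0.042],"angular":[0,0,0],"claw":-1},{"slide":[0,0,0],"angular":[0,0,0],"claw":-1},{"slide":[0,0,0],"angular":[0,0,0],"claw":-1}]' 80 >/dev/null; python3 st.py
python3 -m creep '[{"slide":[-0.09,0,0.042],"angular":[0,0,0],"claw":-1},{"slide":[0,0,0],"angular":[0,0,0],"claw":-1},{"slide":[0,0,0],"angular":[0,0,0],"claw":-1}]' 80 >/dev/null; python3 st.py
```

```text
11.95 F [ 0.0899  0.1896 -1.3758] tq [-0.5534  0.3334  0.0686] tip [0.6317 0.2857 0.0868] dir [-0.0046  0.001   1.    ] corr cm [0.0175 0.2421 0.037 ] grip 78.8638829626143
12.2 F [-0.0217 -0.0651 -1.1691] tq [-0.5164  0.2083 -0.0074] tip [0.6318 0.2857 0.086 ] dir [-0.005   0.0008  1.    ] corr cm [0.0132 0.2392 0.0278] grip 78.85913251899183
```

```bash
python3 -m creep '[{"slide":[-0.14,0,0.064],"angular":[0,0,0],"claw":-1},{"slide":[-0.14,0,0.064],"angular":[0,0,0],"claw":-1},{"slide":[0,0,0],"angular":[0,0,0],"claw":-1},{"slide":[0,0,0],"angular":[0,0,0],"claw":-1}]' 80 >/dev/null; python3 st.py
python3 -m creep '[{"slide":[-0.14,0,0.064],"angular":[0,0,0],"claw":-1},{"slide":[-0.14,0,0.064],"angular":[0,0,0],"claw":-1},{"slide":[0,0,0],"angular":[0,0,0],"claw":-1},{"slide":[0,0,0],"angular":[0,0,0],"claw":-1}]' 80 >/dev/null; python3 st.py
```

```text
12.5333 F [-0.6047 -0.2253 -0.8806] tq [-0.5657  0.3427  0.0604] tip [0.6317 0.2857 0.0829] dir [-0.0049  0.0007  1.    ] corr cm [0.0153 0.2475 0.0322] grip 78.85430761612952
12.8667 F [ 0.0256  0.8638 -0.4932] tq [-0.5353  0.3202  0.0454] tip [0.6317 0.2857 0.0798] dir [-0.0048  0.0007  1.    ] corr cm [0.0159 0.2486 0.0335] grip 78.85353670455515
```

```bash
python3 -m creep '[{"slide":[-0.27,0,0.128],"angular":[0,0,0],"claw":-1},{"slide":[-0.27,0,0.128],"angular":[0,0,0],"claw":-1},{"slide":[-0.27,0,0.128],"angular":[0,0,0],"claw":-1},{"slide":[0,0,0],"angular":[0,0,0],"claw":-1},{"slide":[0,0,0],"angular":[0,0,0],"claw":-1}]' 80 >/dev/null; python3 st.py
python3 -m creep '[{"slide":[-0.27,0,0.128],"angular":[0,0,0],"claw":-1},{"slide":[-0.27,0,0.128],"angular":[0,0,0],"claw":-1},{"slide":[-0.27,0,0.128],"angular":[0,0,0],"claw":-1},{"slide":[0,0,0],"angular":[0,0,0],"claw":-1},{"slide":[0,0,0],"angular":[0,0,0],"claw":-1}]' 80 >/dev/null; python3 st.py
```

```text
13.2833 F [ 0.1247 -0.1091 -1.4109] tq [-0.5193  0.3161 -0.0013] tip [0.6316 0.2858 0.0706] dir [-0.0044  0.0006  1.    ] corr cm [0.0153 0.2573 0.032 ] grip 78.84836861863732
13.7 F [-0.3103  0.2454 -0.801 ] tq [-0.5506  0.2952 -0.0077] tip [0.6316 0.2859 0.0617] dir [-0.0045  0.0006  1.    ] corr cm [0.0119 0.2604 0.0247] grip 78.84764727205038
```

```bash
python3 -m creep '[{"slide":[-0.36,0,0.17],"angular":[0,0,0],"claw":-1},{"slide":[-0.36,0,0.17],"angular":[0,0,0],"claw":-1},{"slide":[-0.36,0,0.17],"angular":[0,0,0],"claw":-1},{"slide":[-0.36,0,0.17],"angular":[0,0,0],"claw":-1},{"slide":[-0.27,0,0.128],"angular":[0,0,0],"claw":-1},{"slide":[0,0,0],"angular":[0,0,0],"claw":-1},{"slide":[0,0,0],"angular":[0,0,0],"claw":-1}]' 80 >/dev/null; python3 st.py
python3 -m creep '[{"slide":[-0.18,0,0.085],"angular":[0,0,0],"claw":-1},{"slide":[-0.18,0,0.085],"angular":[0,0,0],"claw":-1},{"slide":[-0.18,0,0.085],"angular":[0,0,0],"claw":-1},{"slide":[0,0,0],"angular":[0,0,0],"claw":-1},{"slide":[0,0,0],"angular":[0,0,0],"claw":-1}]' 80 >/dev/null; python3 st.py
```

```text
14.2833 F [-0.5768 -0.0945 -1.2524] tq [-0.5791  0.3    -0.0132] tip [0.6317 0.286  0.0428] dir [-0.0045  0.0005  1.    ] corr cm [0.0059 0.2608 0.0119] grip 78.8441280182451
14.7 F [-0.067  -0.7853 -0.9764] tq [-0.5602  0.3305  0.0091] tip [0.6318 0.286  0.037 ] dir [-0.0049  0.0007  1.    ] corr cm [0.0038 0.2523 0.0076] grip 78.84375857189298
```

```bash
python3 -m creep '[{"slide":[-0.18,0,0.085],"angular":[0,0,0],"claw":-1},{"slide":[-0.18,0,0.085],"angular":[0,0,0],"claw":-1},{"slide":[0,0,0],"angular":[0,0,0],"claw":-1},{"slide":[0,0,0],"angular":[0,0,0],"claw":-1}]' 80 >/dev/null; python3 st.py
python3 -m creep '[{"slide":[-0.18,0,0.085],"angular":[0,0,0],"claw":-1},{"slide":[-0.18,0,0.085],"angular":[0,0,0],"claw":-1},{"slide":[-0.18,0,0.085],"angular":[0,0,0],"claw":-1},{"slide":[0,0,0],"angular":[0,0,0],"claw":-1},{"slide":[0,0,0],"angular":[0,0,0],"claw":-1}]' 80 >/dev/null; python3 st.py
```

```text
15.0333 F [ 0.9427  0.2956 -0.7082] tq [-0.5165  0.3079  0.0096] tip [0.6318 0.286  0.033 ] dir [-0.0048  0.0007  1.    ] corr cm [0.0037 0.2524 0.0074] grip 78.84410080499947
15.45 F [ 0.1778  0.3274 -0.7273] tq [-0.5196  0.282  -0.0037] tip [0.6317 0.286  0.027 ] dir [-0.0047  0.0007  1.    ] corr cm [0.0027 0.2585 0.0051] grip 78.84388200938702
```

```bash
python3 -m creep '[{"slide":[-0.18,0,0.085],"angular":[0,0,0],"claw":-1},{"slide":[-0.18,0,0.085],"angular":[0,0,0],"claw":-1},{"slide":[-0.18,0,0.085],"angular":[0,0,0],"claw":-1},{"slide":[-0.18,0,0.085],"angular":[0,0,0],"claw":-1},{"slide":[0,0,0],"angular":[0,0,0],"claw":-1},{"slide":[0,0,0],"angular":[0,0,0],"claw":-1}]' 100 >/dev/null; python3 st.py
python3 -m creep '[{"slide":[-0.14,0,0.064],"angular":[0,0,0],"claw":-1},{"slide":[-0.14,0,0.064],"angular":[0,0,0],"claw":-1},{"slide":[-0.14,0,0.064],"angular":[0,0,0],"claw":-1},{"slide":[0,0,0],"angular":[0,0,0],"claw":-1},{"slide":[0,0,0],"angular":[0,0,0],"claw":-1}]' 100 >/dev/null; python3 st.py
```

```text
15.95 F [-0.3238 -0.111   2.4111] tq [-0.0318  0.0683 -0.009 ] tip [0.6322 0.2864 0.0199] dir [-0.0062 -0.0006  1.    ] corr cm [-0.0219  0.2319 -0.0475] grip 99.27539935335517
16.3667 F [-0.701  -0.9322  4.8496] tq [0.1819 0.0377 0.033 ] tip [0.6321 0.2861 0.0148] dir [-0.0057  0.0003  1.    ] corr cm [-0.0095  0.2295 -0.0208] grip 99.38868200406432
```

```bash
python3 -m creep '[{"slide":[-0.14,0,0.064],"angular":[0,0,0],"claw":-1},{"slide":[-0.14,0,0.064],"angular":[0,0,0],"claw":-1},{"slide":[-0.09,0,0.042],"angular":[0,0,0],"claw":-1},{"slide":[0,0,0],"angular":[0,0,0],"claw":-1},{"slide":[0,0,0],"angular":[0,0,0],"claw":-1}]' 100 >/dev/null; python3 st.py
python3 -m creep '[{"slide":[-0.14,0,0.064],"angular":[0,0,0],"claw":-1},{"slide":[-0.09,0,0.042],"angular":[0,0,0],"claw":-1},{"slide":[0,0,0],"angular":[0,0,0],"claw":-1},{"slide":[0,0,0],"angular":[0,0,0],"claw":-1}]' 100 >/dev/null; python3 st.py
```

```text
16.7833 F [-0.3095 -0.2602  5.0622] tq [ 0.3445 -0.0727  0.0839] tip [0.6322 0.2863 0.011 ] dir [-0.0061 -0.0004  1.    ] corr cm [-0.0172  0.2269 -0.0374] grip 99.43307776004076
17.1167 F [-1.9068 -0.0815 12.7596] tq [ 1.0183 -0.2921  0.1296] tip [0.6332 0.2875 0.0109] dir [-0.0095 -0.0048  1.    ] corr cm [-0.0797  0.199  -0.1743] grip 99.58897227421403
```

```bash
python3 -m creep '[{"slide":[-0.14,0,0.064],"angular":[0,0,0],"claw":-1},{"slide":[0,0,0],"angular":[0,0,0],"claw":-1},{"slide":[0,0,0],"angular":[0,0,0],"claw":-1},{"slide":[0.18,0,-0.085],"angular":[0,0,0],"claw":-1},{"slide":[0.18,0,-0.085],"angular":[0,0,0],"claw":-1},{"slide":[0,0,0],"angular":[0,0,0],"claw":-1},{"slide":[0,0,0],"angular":[0,0,0],"claw":-1}]' 100; python3 st.py
```

```text
t: 17.7
tcp_pos: [0.639, 0.299, 0.1492]
tool_rot: [0.73, 0.422, 0.466, -0.27]
force: [-0.5, 0.4, 5.9]
finger_gap: 0.248
gripper_force: 99.3
17.7 F [-0.5175  0.4288  5.8637] tq [ 0.3858 -0.1075  0.0353] tip [0.6322 0.2863 0.011 ] dir [-0.0062 -0.0003  1.    ] corr cm [-0.0154  0.2298 -0.0334] grip 99.30966703221202
```

```bash
python3 -m creep '[{"slide":[0.12,0,-0.055],"angular":[0,0,0],"claw":-1},{"slide":[0,0,0],"angular":[0,0,0],"claw":0},{"slide":[0,0,0],"angular":[0,0,0],"claw":0.5},{"slide":[0,0,0],"angular":[0,0,0],"claw":1},{"slide":[0,0,0],"angular":[0,0,0],"claw":1},{"slide":[0,0,0],"angular":[0,0,0],"claw":1},{"slide":[0,0,0],"angular":[0,0,0],"claw":1},{"slide":[0,0,0],"angular":[0,0,0],"claw":1},{"slide":[0,0,0],"angular":[0,0,0],"claw":1}]' 60
python3 -m creep '[{"slide":[0,0,-0.5],"angular":[0,0,0],"claw":1},{"slide":[0,0,-1],"angular":[0,0,0],"claw":1},{"slide":[0,0,-1.5],"angular":[0,0,0],"claw":1},{"slide":[0,0,-2],"angular":[0,0,0],"claw":1},{"slide":[0,0,-2],"angular":[0,0,0],"claw":1},{"slide":[0,0,-2],"angular":[0,0,0],"claw":1},{"slide":[0,0,-2],"angular":[0,0,0],"claw":1},{"slide":[0,0,-1],"angular":[0,0,0],"claw":1},{"slide":[0,0,0],"angular":[0,0,0],"claw":1},{"slide":[0,0,0],"angular":[0,0,0],"claw":1}]'
python3 - <<'E'
from h import *
a=viewer.snapshot('scene'); w=viewer.snapshot('wrist')
cv2.imwrite('pics/c7.png',np.hstack([cv2.resize(a[120:280,360:500],(394,450),interpolation=cv2.INTER_CUBIC),cv2.resize(w,(400,300))[:,:] if 0 else cv2.copyMakeBorder(cv2.resize(w,(400,300)),0,150,0,0,cv2.BORDER_CONSTANT)]))
E
```

```text
t: 18.45
tcp_pos: [0.6387, 0.2988, 0.1499]
tool_rot: [0.73, 0.422, 0.465, -0.269]
force: [-0.7, 0.7, 0.1]
finger_gap: 1.0
gripper_force: 0.0
t: 19.28
tcp_pos: [0.5849, 0.2038, 0.201]
tool_rot: [0.73, 0.422, 0.466, -0.269]
force: [-0.1, 0.2, -0.4]
finger_gap: 1.002
gripper_force: 0.0
```

View pics/c7.png

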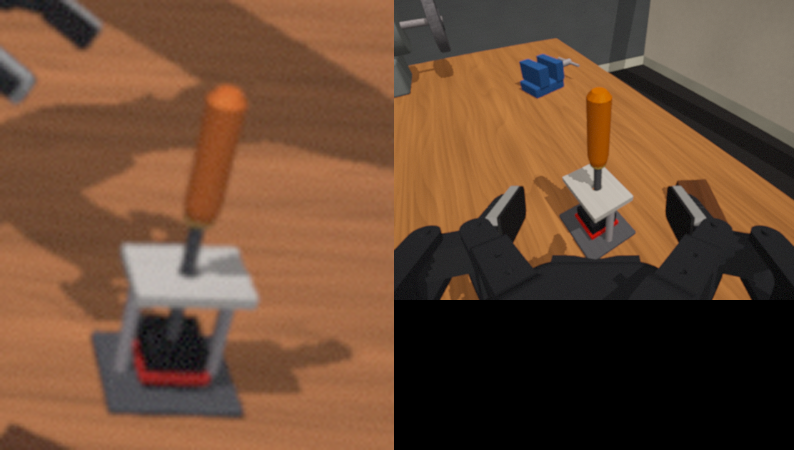

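The file stands upright in the stand (left panel, blade entering the eye at about (188,270)), and the red collar sits at the bottom of the foot (about (172,378)). The gripper is clear of it.

```bash
python3 -c "
from station import ticket; print(ticket.sign_off())"
```

```text
the job is handed in; nothing more can be done
None
```

The job is handed in: the file stands upright in the empty stand, pressed to a hard stop with the red collar right down, the gripper open and clear, at about 19 s of the 50 s limit; no verdict came back, and I did not re-check the needle file, tin and block at the end.

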